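# Charge the ball mill's grinding jar

## Task

Swing the ball mill's guard hood open until it stands upright, take the beaker of milling balls from under the shelf and pour all eight balls into the grinding jar, tipping it close over the jar's mouth and spilling none. Then stand the empty beaker back upright in its own place under the shelf, shut the guard fully, and leave the bottles, the flask and the measuring cylinder where they are.

Things in the scene. Friction and masses are not known exactly. Their poses are not given: they have to be found in the camera images.
- hood (a joint): opening angle of the mill's clear guard hood, rad: 0 shut on the deck, grows as its front edge swings up and back about the rear hinge, stop at 1.75 (just past upright). A friction hinge holds it at any angle; moving it takes about 3 N at the handle
- mill: bench ball mill, fixed: white housing 235 x 170 mm with a flat deck 75 mm above the worktop. Origin: centre of its underside on the worktop; its x points from the front panel to the rear, y to its left, z up. The hood's hinge line runs along the mill's y at x = +55 mm, 75 mm above the worktop. The hood is a clear box, 140 mm from the hinge to its front, 136 mm wide, 68 mm high when shut; open, it stands behind the hinge line, its front edge up to 215 mm above the worktop
- hood_handle (a point): middle of the black round bar handle on the hood's front: bar 10 mm thick, 90 mm long along the mill's y, 38 mm ahead of the hood's front face, 178 mm ahead of and 45 mm above the hinge line when shut (120 mm above the worktop)
- jar_mouth (a point): centre of the open mouth of the steel grinding jar clamped on the mill's deck under the hood: 130 mm above the worktop, inner diameter 74 mm, outer 86 mm; 75 mm in front of the hinge line; axes as the mill's
- jar_floor (a point): centre of the jar's inner floor, 44 mm below its mouth
- riser: low bench shelf, fixed: white board 150 mm deep, 270 mm wide, 12 mm thick, underside 130 mm above the worktop, on two thin legs at its rear ends, open in front; on it, set back from its front edge: a timer at the left (up to 200 mm above the worktop), two caps, a bottle at the right (up to 265 mm). Origin: on the worktop below the board's centre; its x points from the front edge to the rear, y to its left
- shelf_edge (a point): middle of the lower front edge of the shelf board, 130 mm above the worktop
- beaker_mid (a point): glass beaker with eight dark steel balls, in the row under the shelf's front edge, its axis about 4 to 12 mm in front of the edge, so the board is in the way of a gripper from straight above. Point: half-way up its axis (z). 70 mm high, straight body 50 mm in diameter up to 62 mm, flared rim 56 to 60 mm; about 150 g full, 60 g empty
- beaker_rim (a point): centre of the beaker's open mouth, 70 mm above its foot. The beaker stands in any one of three places 95 mm apart along the shelf; the white and the small bottle have the other two
- white_bottle_mid (a point): white plastic bottle with red cap, 70 mm in diameter, 101 mm high, in the row under the shelf's edge: its centre, half-way up
- small_bottle_mid (a point): small white bottle with red cap, 44 mm in diameter, 88 mm high, in the row under the shelf's edge: its centre, half-way up
- cylinder_mid (a point): glass measuring cylinder, foot 64 mm, 170 mm high, standing at the mill's left side, near its front or its rear: its centre, half-way up
- flask_mid (a point): glass conical flask, foot 70 mm in diameter, 125 mm high, standing at the mill's left side, in the other of the two places: its centre, half-way up. Farther left, from about 0.37 m left of the robot, a rack of glass shelves hangs 0.5 m above the worktop: keep the arm clear of it
- ball1_center (a point): centre of milling ball 1: dark steel ball 14 mm in diameter, 11 g, in the beaker at the start; the last balls roll out only when the beaker is tipped 10 to 15 degrees past level
- ball2_center (a point): centre of milling ball 2: dark steel ball 14 mm in diameter, 11 g, in the beaker at the start
- ball3_center (a point): centre of milling ball 3: dark steel ball 14 mm in diameter, 11 g, in the beaker at the start
- ball4_center (a point): centre of milling ball 4: dark steel ball 14 mm in diameter, 11 g, in the beaker at the start
- ball5_center (a point): centre of milling ball 5: dark steel ball 14 mm in diameter, 11 g, in the beaker at the start
- ball6_center (a point): centre of milling ball 6: dark steel ball 14 mm in diameter, 11 g, in the beaker at the start
- ball7_center (a point): centre of milling ball 7: dark steel ball 14 mm in diameter, 11 g, in the beaker at the start
- ball8_center (a point): centre of milling ball 8: dark steel ball 14 mm in diameter, 11 g, in the beaker at the start

How it is judged:
On the way, in this order (a step that is already met when the one before it is completed fails the run):
1. the guard hood stands open (at least 1.35 rad) with the beaker still upright (value of joint hood above 1.35 rad and angle between beaker_mid's own z axis and vertical below 0.5 rad), for 0.2 s.
2. the beaker is tipped (more than 1 rad) with its mouth close over the jar (within 90 mm sideways, under 100 mm above the jar's mouth) (angle between beaker_mid's own z axis and vertical above 1 rad and horizontal distance between beaker_rim and jar_mouth below 0.09 m and z of beaker_rim in the frame of jar_mouth below 0.1 m), for 0.1 s.
3. all eight balls lie in the jar (horizontal distance between each of ball1_center, ball2_center, ball3_center, ball4_center, ball5_center, ball6_center, ball7_center, ball8_center and jar_floor below 0.04 m and height (world z) of ball1_center between 0.085 and 0.135 m and height (world z) of ball2_center between 0.085 and 0.135 m and height (world z) of ball3_center between 0.085 and 0.135 m and height (world z) of ball4_center between 0.085 and 0.135 m and height (world z) of ball5_center between 0.085 and 0.135 m and height (world z) of ball6_center between 0.085 and 0.135 m and height (world z) of ball7_center between 0.085 and 0.135 m and height (world z) of ball8_center between 0.085 and 0.135 m), for 0.2 s.
At the end, for the whole second after the job is handed in: All eight balls lie in the grinding jar; the guard is shut (under 0.06 rad); the empty beaker stands upright (within 0.1 rad) and at rest under the shelf within 30 mm of where it stood; it is let go (all of step 3 and value of joint hood below 0.06 rad and angle between beaker_mid's own z axis and vertical below 0.1 rad and distance of beaker_mid from where it was at the start of the episode below 0.03 m and linear speed of beaker below 0.02 m/s); the robot touches nothing.
It fails at once if the white bottle is pushed more than 30 mm or tipped more than 0.35 rad (distance of white_bottle_mid from where it was at the start of the episode above 0.03 m or angle between white_bottle_mid's own z axis and vertical above 0.35 rad).
It fails at once if the small bottle is pushed more than 30 mm or tipped more than 0.35 rad (distance of small_bottle_mid from where it was at the start of the episode above 0.03 m or angle between small_bottle_mid's own z axis and vertical above 0.35 rad).
It fails at once if the measuring cylinder is pushed more than 30 mm or tipped more than 0.35 rad (distance of cylinder_mid from where it was at the start of the episode above 0.03 m or angle between cylinder_mid's own z axis and vertical above 0.35 rad).
It fails at once if the conical flask is pushed more than 30 mm or tipped more than 0.35 rad (distance of flask_mid from where it was at the start of the episode above 0.03 m or angle between flask_mid's own z axis and vertical above 0.35 rad).
It also fails if it takes over 72 s, if anything falls off the work surface, if the arm or the gripper's body presses on something with over 40 N, if the wrist force passes 120 N, or if a joint passes its speed limit or range.

## Robot

A 7-joint arm with a two-finger parallel gripper is mounted at the origin on the work surface; the furniture and walls round the work are solid. World frame = base frame: x ahead of the robot, y to its left, z up, the work surface at z = 0. Lengths are in m, angles in rad, forces in N, time in s.
With the tool pointing down it reaches from about 0.4 to 0.85 m from the base axis. Payload 10.4 kg.
Tool frame: the origin (TCP) lies midway between the tips of the shut fingers; the grasp point (between the pads) lies 19 mm behind it; z points along the fingers, y is the line along which they close (so a half turn about z gives the same grasp; the last joint's range is limited). The gripper opens to 87 mm and grips with 3 to 60 N. Pads are 19 mm wide; open, the fingers measure 117 mm over their backs; the gripper's body (75 mm by 190 mm) begins 51 mm behind the grasp point.
Start: joints at [1.249, 0.332, -0.065, 1.46, 0.022, 1.35, -0.088], TCP at [0.184, -0.597, 0.223] pointing down, gripper open.
Joint ranges: [-2.6, 2.6], [-0.5, 2.12], [-1.47, 1.34], [0.16, 2.42], [-1.27, 4.41], [0.06, 2.06], [-2.6, 2.6]. Speed limits (rad/s): [2.22, 2.22, 2.79, 2.79, 3.14, 3.14, 3.14].

## Interface

Orientations are given as a unit quaternion [x, y, z, w].
In Python, from rig import * gives the robot as it stands.
- The arm moves only by the tool jog_arm, never from a script. Its argument "plan" is one flat list of numbers, 6 for each row, row after row: the shift along the tool's x, y, z in cm, then the turn, a rotation vector about the tool's x, y, z in rad. A call has 1 to 12 rows; each row is the pose to reach, as a shift and turn from the pose commanded when the call began, along the tool's axes at that moment; what a row does not reach only later rows make up. A row lasts 1/10 s, in which the tool goes at most 50 mm and 8.59 degrees, less where a joint would pass 70% of its speed; a pose out of reach is approached as far as the arm can. A call with a gripper value outside its range is refused whole. "claw" is the finger opening in cm, from 0 to 8.7, set as the call begins (left out, the last holds). The fingers move at their own pace and stop on an object; "force" is the grip in N (left out, the last holds). Time passes only in rows, so rows that repeat a pose let the fingers close. It gives the time, the measured TCP pose, the force, the opening and the grip force at its end, in the units of the state.
- state(): the state, without advancing time (a new reading comes with each control period).
- camera(name): name is "scene" or "top" or "wrist"; returns the picture (480x640x3 uint8, red, green, blue); there is no depth.
- camera_params(name): a dict with "fx", "fy", "cx", "cy" (pixels), "view" (4x4, takes a point from world to camera coordinates); the wrist camera has in their place "T_tool_cam" (4x4, takes a point from camera to tool coordinates, whose origin is the TCP and whose axes are the flange's). Camera axes: x right, y down, z forward; pixel columns grow to the right and rows downward; lengths in m; the calibration is good to about 2 mm. A picture is of the moment at which its call begins: read the wrist's pose just before it. camera_params takes no time and is no camera call.
- job_done(): hands the job in; it is judged then, once.
The state is a dict: "time_s": time; "joint_pos": joint angles; "joint_velocities": joint speeds; "joint_torque": joint torques, N m; "position": TCP position; "tcp_rot": TCP orientation; "contact_force": force on the tool from outside, world axes, zero at the start; "moment": the same for the moment, N m; "finger_gap": finger opening in m; "grasp_force": force on a finger pad.
Only numpy, scipy, OpenCV 4.12 (cv2) and the standard library are available. Lean on these libraries where they do the work, as an engineer would, in place of code of your own. Each camera call takes 0.05 s, during which the arm holds its last target. There are 200 camera calls.

## Working session

There is one attempt and no reset: what is moved stays moved. The work goes in short steps, Python scripts to look and compute and a tool call to move; the robot and the scene stay as the last step left them, time stands still between calls to the robot, and variables do not carry over. Pictures are saved under pics/ and viewed, at most 10 in all, crops included, and the job is handed in when it is done.

Besides the shell and the picture viewer there is one more tool, called after "Emit:" as a command line: name --argument value ..., lists and objects as JSON in quotes. jog_arm: Moves the arm, as the interface text tells. Its arguments: {"type":"object","properties":{"plan":{"type":"array","items":{"type":"number"}},"claw":{"type":"number"},"force":{"type":"number"}},"required":["plan"]}

```bash
mkdir -p pics; ls
python3 - <<'E'
from rig import *
import cv2,numpy as np
s=state();print(s)
for n in("scene","top"):
    im=camera(n);cv2.imwrite(f"pics/{n}0.png",im[:,:,::-1]);p=camera_params(n);print(n,p["fx"],p["fy"],p["cx"],p["cy"],np.round(p["view"],4).tolist())
print(camera_params("wrist"))
E
```

```text
pics
{'time_s': 0.0, 'joint_pos': array([ 1.24942006,  0.33287131, -0.06473625,  1.4609463 ,  0.02159941,
        1.34991479, -0.08847791]), 'joint_velocities': array([ 4.49360219e-04,  6.46988895e-04, -1.69055804e-03, -2.17041653e-04,
        1.58329976e-03,  9.42027523e-05, -1.57209014e-03]), 'joint_torque': array([ 3.63097415e-04, -6.23264050e+01,  2.49741704e-02, -3.89911509e+01,
       -6.12875191e-02,  3.98183498e-02,  1.48171489e-04]), 'position': array([ 0.18386722, -0.59692726,  0.22175201]), 'tcp_rot': array([ 9.88856316e-01,  1.48871302e-01, -1.34867617e-04, -7.09299421e-04]), 'contact_force': array([-0.11472704, -0.09687199,  0.4342722 ]), 'moment': array([ 0.02501194, -0.04334711, -0.03093372]), 'grasp_force': 0.0, 'finger_gap': 0.0866198711886747}
scene 443.2315759512804 443.2315759512804 321.98816180721633 243.18216743434124 [[0.7951, -0.6065, 0.0043, -0.5057], [-0.4729, -0.6244, -0.6216, 0.2744], [0.3797, 0.4922, -0.7833, 1.0274], [0.0, 0.0, 0.0, 1.0]]
top 574.3488199222335 574.3488199222335 325.02289860245105 241.9876705429174 [[0.0072, -1.0, 0.0056, -0.1031], [-0.9918, -0.0078, -0.1276, 0.5656], [0.1276, -0.0046, -0.9918, 1.4138], [0.0, 0.0, 0.0, 1.0]]
{'fx': 354.87008755113015, 'fy': 354.87008755113015, 'cx': 322.4773161511464, 'cy': 243.3312642826838, 'T_tool_cam': array([[-1.53663672e-05, -9.67269169e-01, -2.53752545e-01,
         6.95635387e-02],
       [ 9.99999999e-01, -5.57674049e-06, -3.92987511e-05,
        -3.88388906e-04],
       [ 3.65973582e-05, -2.53752545e-01,  9.67269169e-01,
        -1.61898055e-01],
       [ 0.00000000e+00,  0.00000000e+00,  0.00000000e+00,
         1.00000000e+00]])}
```

View pics/scene0.png

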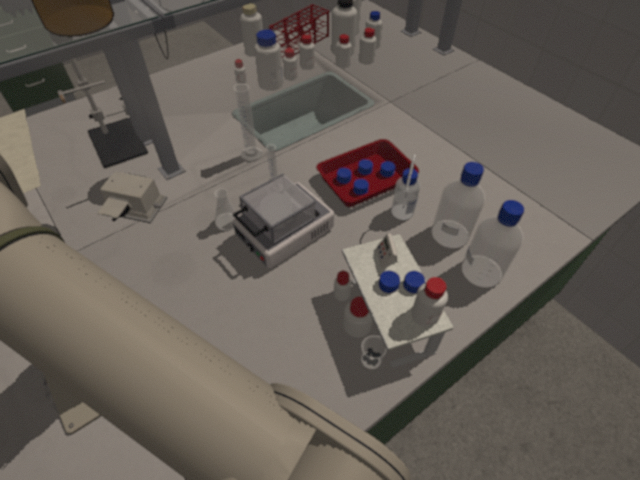

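View pics/top0.png

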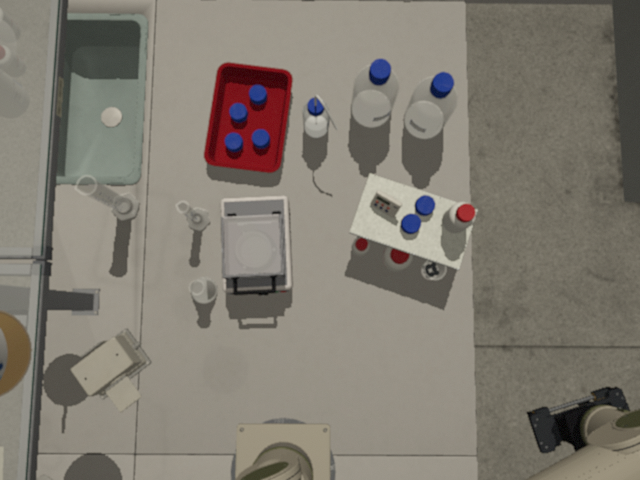

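```bash
cat > h.py <<'E'
from rig import *
import cv2,numpy as np
from scipy.spatial.transform import Rotation as R
def cam(n):
    p=camera_params(n);K=np.array([[p["fx"],0,p["cx"]],[0,p["fy"],p["cy"]],[0,0,1]])
    if n=="wrist":
        s=state();T=np.eye(4);T[:3,:3]=R.from_quat(s["tcp_rot"]).as_matrix();T[:3,3]=s["position"]
        return K,np.linalg.inv(T@p["T_tool_cam"])
    return K,p["view"]
def ray(c,u,v,z):
    K,V=c;C=-V[:3,:3].T@V[:3,3];d=V[:3,:3].T@np.linalg.inv(K)@[u,v,1]
    return C+d*(z-C[2])/d[2]
def proj(c,P):
    K,V=c;q=K@(V[:3,:3]@np.asarray(P,float)+V[:3,3]);return q[:2]/q[2]
E
python3 - <<'E'
from h import *
t=cv2.imread("pics/top0.png");s=cv2.imread("pics/scene0.png")
a=cv2.resize(t[185:335,180:300],None,fx=4,fy=4,interpolation=cv2.INTER_CUBIC)[:600]
b=cv2.resize(t[165:290,340:480],(320,286),interpolation=cv2.INTER_CUBIC)
c=cv2.resize(s[250:375,320:460],(320,286),interpolation=cv2.INTER_CUBIC)
o=np.zeros((600,800,3),np.uint8);o[:,:480]=a;o[:286,480:]=b;o[300:586,480:]=c
cv2.imwrite("pics/c1.png",o)
E
```

```text
(no output)
```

View pics/c1.png

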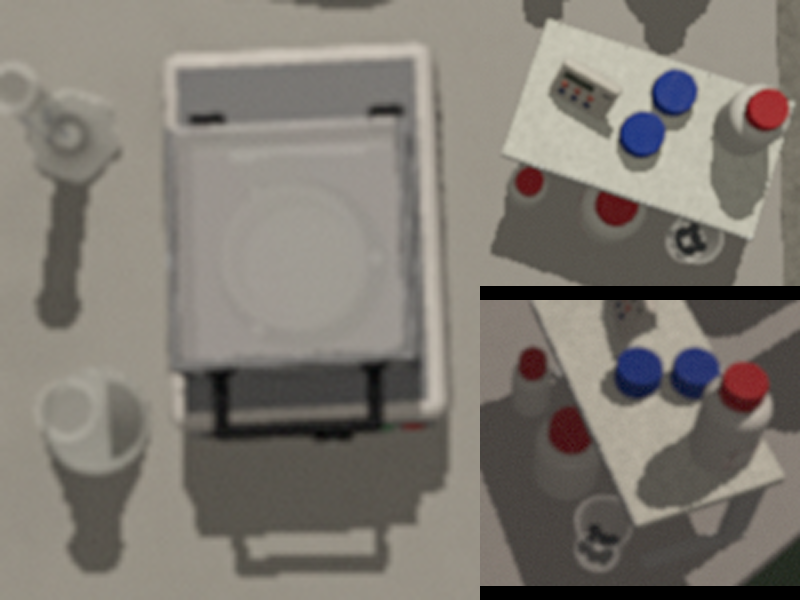

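Run:
```python
from h import *
c=cam("top")
m=lambda u,v:(180+u/4,185+v/4)
b=lambda u,v:(340+(u-480)*.4375,165+v*.437)
for n,p,z in[("mRL",m(165,58),.075),("mRR",m(428,45),.075),("mFR",m(445,418),.075),("mFL",m(183,430),.075),("hL",m(215,432),.12),("hR",m(380,428),.12),("jar",m(295,258),.13),
 ("hingeL",m(208,120),.08),("hingeR",m(385,110),.08),
 ("beakrim",b(694,241),.07),("edgeL",b(503,155),.142),("edgeR",b(752,238),.142),("rearL",b(548,20),.142),("rearR",b(793,103),.142),("small cap",b(530,180),.088),("white cap",b(617,207),.101),("flask top",m(15,88),.17),("flaskbase",m(72,150),0),("cyl",m(75,405),.125),("shelfbottle",b(768,109),.265)]:
    print(n,np.round(ray(c,*p,z),4))
print("scene rim",ray(cam("scene"),320+(603-480)*.4375,250+(525-300)*.437,.07))
print("scene foot",ray(cam("scene"),320+(597-480)*.4375,250+(550-300)*.437,.00))
```

```text
mRL [0.6656 0.1593 0.075 ]
mRR [ 0.6752 -0.0035  0.075 ]
mFR [ 0.4444 -0.0174  0.075 ]
mFL [0.4359 0.1415 0.075 ]
hL [0.4331 0.1151 0.12  ]
hR [0.4362 0.0183 0.12  ]
jar [0.5352 0.0693 0.13  ]
hingeL [0.626  0.1308 0.08  ]
hingeR [0.6331 0.0221 0.08  ]
beakrim [ 0.4941 -0.3656  0.07  ]
edgeL [ 0.5752 -0.1569  0.142 ]
edgeR [ 0.4919 -0.4108  0.142 ]
rearL [ 0.7173 -0.2035  0.142 ]
rearR [ 0.6318 -0.4564  0.142 ]
small cap [ 0.5564 -0.1883  0.088 ]
white cap [ 0.5269 -0.279   0.101 ]
flask top [0.628  0.2281 0.17  ]
flaskbase [0.6195 0.2313 0.    ]
cyl [0.4481 0.1968 0.125 ]
shelfbottle [ 0.6028 -0.3991  0.265 ]
scene rim [ 0.49334161 -0.37455914  0.07      ]
scene foot [ 0.49740234 -0.37086192  0.        ]
```

```bash
cat >> h.py <<'E'
mx=np.array([.9982,.0602,0]);my=np.array([-.0602,.9982,0]);Z=np.array([0,0,1.])
hinge=np.array([.610,.0735,.075])
def Rm(x,z): # tool rotation from x and z axes
    z=z/np.linalg.norm(z);y=np.cross(z,x);y/=np.linalg.norm(y);return np.c_[np.cross(y,z),y,z]
Rdown=Rm(my,-Z)
def handle(a): # handle point at hood angle a
    x,z=-.178,.045;return hinge+mx*(x*np.cos(a)+z*np.sin(a))+Z*(-x*np.sin(a)+z*np.cos(a))
def rel(T0,targets):
    p0,R0=T0
    for p,Rt in targets:
        d=R0.T@(np.asarray(p)-p0)*100;r=R.from_matrix(R0.T@Rt).as_rotvec()
        print(*np.round(d,1),*np.round(r,3),sep=", ")
def now():
    s=state();return s["position"],R.from_quat(s["tcp_rot"]).as_matrix()
def grasp(g,Rt): return np.asarray(g)+Rt[:,2]*.019 # TCP for a grasp point
E
python3 - <<'E'
from h import *
rel(now(),[((.42,-.25,.25),Rdown),(handle(0)+Z*.11,Rdown)])
E
```

```text
32.8, -26.2, -2.8, -0.001, -0.001, -1.332
43.2, -55.7, -0.7, -0.001, -0.001, -1.332
```

Emit:
jog_arm --plan '[17,-12,-2.8,0,0,-0.5,32.8,-26,-2.8,0,0,-1.0,32.8,-26,-2.8,0,0,-1.332,32.8,-26,-2.8,0,0,-1.332,32.8,-26,-2.8,0,0,-1.332,32.8,-26,-2.8,0,0,-1.332,32.8,-26,-2.8,0,0,-1.332,32.8,-26,-2.8,0,0,-1.332,35,-35,-2.8,0,0,-1.332,38,-45,-2.8,0,0,-1.332,43.2,-55.7,-0.7,0,0,-1.332,43.2,-55.7,-0.7,0,0,-1.332]' --claw 5

```text
time_s: 1.3
position: [0.4213, -0.0675, 0.2411]
tcp_rot: [0.686, 0.728, -0.0, 0.0]
contact_force: [1.6, 0.7, 0.2]
finger_gap: 0.05
grasp_force: 0.0
```

Run:
```python
from h import *
rel(now(),[(handle(0)+Z*.11,Rdown)])
```

```text
12.9, 1.9, 1.1, 0.0, 0.001, -0.0
```

Emit:
jog_arm --plan '[6,1,1,0,0,0,12,1.9,1.1,0,0,0,12,1.9,1.1,0,0,0,12,1.9,1.1,0,0,0,12,1.9,1.1,0,0,0]'

```text
time_s: 1.8
position: [0.4332, 0.0512, 0.2301]
tcp_rot: [0.685, 0.728, -0.0, -0.0]
contact_force: [-0.2, -0.9, 0.4]
finger_gap: 0.05
grasp_force: 0.0
```

Run:
```python
from h import *
c=cam("wrist");s=state();print(s["position"],s["joint_pos"].round(3),c[1].round(3).tolist())
im=camera("wrist");np.save("w1.npy",im);cv2.imwrite("pics/w1.png",im[:,:,::-1])
print(proj(c,handle(0)),proj(c,handle(0)+my*.045),proj(c,handle(0)-my*.045))
```

```text
[0.43320391 0.05123392 0.23005332] [ 0.649 -0.072 -0.818  1.878 -0.054  1.314 -0.094] [[0.998, 0.061, -0.001, -0.436], [0.059, -0.965, 0.254, -0.008], [0.015, -0.254, -0.967, 0.403], [0.0, 0.0, 0.0, 1.0]]
[321.88537391 226.83476425] [321.88572533 168.13270595] [321.88505028 280.89617526]
```

View pics/w1.png

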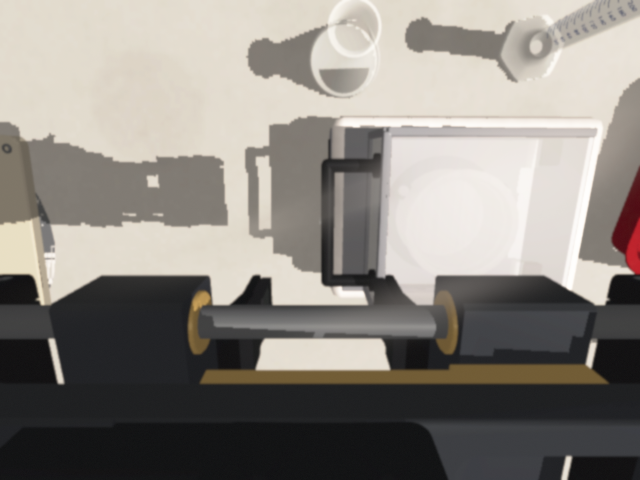

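Run:
```python
from h import *
c=cam("wrist")
for n,u,v,z in[("hL",328,164,.12),("hR",328,280,.12),("FL",333,120,.075),("RL",601,122,.075),("jarc",459,220,.13),("hoodFtopL",383,130,.143)]: print(n,ray(c,u,v,z).round(4))
a,b=ray(c,328,164,.12),ray(c,328,280,.12);print((a+b)/2)
```

```text
hL [0.4342 0.1102 0.12  ]
hR [0.44   0.0181 0.12  ]
FL [0.4369 0.1451 0.075 ]
RL [0.6636 0.1569 0.075 ]
jarc [0.5347 0.0754 0.13  ]
hoodFtopL [0.4691 0.1354 0.143 ]
[0.43707252 0.06418564 0.12      ]
```

```bash
sed -i 's/hinge=np.array.*/hinge=np.array([.6137,.0745,.075])/' h.py
python3 - <<'E'
from h import *
print(handle(0)); p=handle(0)
rel(now(),[(p+Z*.06,Rdown),(p-Z*.019,Rdown)])
print("arc, from grasp pose")
rel((handle(0),Rdown),[(handle(a),Rdown) for a in np.linspace(0,1.52,13)[1:]])
E
```

```text
[0.4360204 0.0637844 0.12     ]
1.3, 0.4, 5.0, -0.001, 0.0, -0.001
1.3, 0.4, 12.9, -0.001, 0.0, -0.001
arc, from grasp pose
-0.0, 0.7, -2.2, 0.0, 0.0, 0.0
0.0, 1.7, -4.3, 0.0, 0.0, 0.0
0.0, 2.9, -6.3, 0.0, 0.0, 0.0
0.0, 4.4, -8.1, 0.0, 0.0, 0.0
0.0, 6.1, -9.7, 0.0, 0.0, 0.0
0.0, 8.0, -11.0, 0.0, 0.0, 0.0
0.0, 10.0, -12.1, 0.0, 0.0, 0.0
0.0, 12.2, -13.0, 0.0, 0.0, 0.0
0.0, 14.5, -13.6, 0.0, 0.0, 0.0
0.0, 16.8, -13.8, 0.0, 0.0, 0.0
0.0, 19.1, -13.8, 0.0, 0.0, 0.0
0.0, 21.4, -13.5, 0.0, 0.0, 0.0
```

Emit:
jog_arm --plan '[1.3,0.4,3,0,0,0,1.3,0.4,5,0,0,0,1.3,0.4,7,0,0,0,1.3,0.4,9,0,0,0,1.3,0.4,11,0,0,0,1.3,0.4,12.9,0,0,0,1.3,0.4,12.9,0,0,0]' --claw 3.0

```text
time_s: 2.55
position: [0.4351, 0.063, 0.0992]
tcp_rot: [0.686, 0.727, -0.001, -0.002]
contact_force: [0.1, -0.3, 0.3]
finger_gap: 0.0302
grasp_force: 0.0
```

Emit:
jog_arm --plan '[0,0,0,0,0,0,0,0,0,0,0,0,0,0,0,0,0,0,0,0,0,0,0,0]' --claw 0.6 --force 8

```text
time_s: 2.95
position: [0.4359, 0.0644, 0.1015]
tcp_rot: [0.686, 0.728, -0.001, -0.0]
contact_force: [-1.4, 0.1, -0.5]
finger_gap: 0.0093
grasp_force: 7.9
```

Emit:
jog_arm --plan '[0,0.3,-1.1,0,0,0,0,0.7,-2.2,0,0,0,0,1.7,-4.3,0,0,0,0,2.9,-6.3,0,0,0,0,4.4,-8.1,0,0,0,0,6.1,-9.7,0,0,0,0,8,-11,0,0,0,0,10,-12.1,0,0,0,0,12.2,-13,0,0,0,0,14.5,-13.6,0,0,0,0,16.8,-13.8,0,0,0,0,19.1,-13.8,0,0,0]'

```text
time_s: 4.15
position: [0.6286, 0.0756, 0.2411]
tcp_rot: [0.686, 0.728, 0.0, 0.001]
contact_force: [-1.4, -0.2, 1.3]
finger_gap: 0.0095
grasp_force: 8.0
```

Emit:
jog_arm --plan '[0,2.0,0.2,0,0,0,0,3.1,0.5,0,0,0,0,3.1,0.5,0,0,0,0,3.1,0.5,0,0,0,0,3.1,0.5,0,0,0]'

```text
time_s: 4.65
position: [0.6589, 0.0774, 0.2356]
tcp_rot: [0.686, 0.728, 0.001, 0.001]
contact_force: [4.9, -2.6, 5.7]
finger_gap: 0.0096
grasp_force: 8.0
```

Run:
```python
from h import *
s=state();print(s["position"],s["joint_pos"].round(2),s["finger_gap"]);p=s["position"]+Z*.019-hinge;x=p@mx;print(np.hypot(x,p[2]),np.pi-np.arctan2(p[2],x)-np.arctan2(45,178))
```

```text
[0.65892602 0.07743049 0.23564093] [ 0.34  0.52 -0.78  1.3   0.36  1.46 -0.35] 0.009646829570777627
0.18526969162859042 1.5703054235120355
```

```bash
cat >> h.py <<'E'
def Rtilt(h,t):
    h,t=np.radians([h,t]);f=np.array([np.cos(h),np.sin(h),0]);return Rm(np.sin(t)*f+np.cos(t)*Z,np.cos(t)*f-np.sin(t)*Z)
B=np.array([.496,-.369,.042])
E
python3 - <<'E'
from h import *
T0=now();up=T0[0]+Z*.1
rel(T0,[(up,Rdown)]);Ry=Rtilt(5,90-1e-6)
rel((up,Rdown),[((.40,-.10,.33),Rtilt(45,89.99)),((.30,-.45,.28),Ry)])
print(grasp(B-.15*Rtilt(5,20)[:,2],Rtilt(5,20)))
rel(((.30,-.45,.28),Ry),[((.30,-.45,.22),Rtilt(5,55)),(grasp(B-.15*Rtilt(5,20)[:,2]+Z*.06,Rtilt(5,20)),Rtilt(5,20))])
E
```

```text
-0.0, 0.0, -10.0, 0.003, 0.001, -0.001
-16.2, -26.9, 0.6, -0.0, 0.0, 0.846
-50.5, -39.0, 5.6, -0.0, 0.0, 1.544
[ 0.3733687  -0.37972885  0.08680464]
-0.0, 0.0, 6.0, 0.0, 0.611, 0.0
7.9, -6.4, 13.3, 0.0, 1.222, -0.0
```

Emit:
jog_arm --plan '[0,0,0,0,0,0,0,0,0,0,0,0,0,0,-3,0,0,0,0,0,-6,0,0,0,0,0,-10,0,0,0,0,0,-10,0,0,0]' --claw 3

```text
time_s: 5.25
position: [0.6587, 0.0794, 0.3396]
tcp_rot: [0.685, 0.728, 0.003, 0.002]
contact_force: [0.8, 0.2, -0.6]
finger_gap: 0.0299
grasp_force: 0.0
```

Emit:
jog_arm --plan '[-4,-4,0,0,0,0.1,-8,-12,0,0,0,0.25,-12,-19,0,0,0,0.4,-16,-27,0.6,0,0,0.55,-22,-30,1.5,0,0,0.7,-28,-32,2,0,0,0.85,-33,-34,3,0,0,1,-38,-36,4,0,0,1.15,-44,-37,5,0,0,1.3,-50,-39,5.6,0,0,1.44,-50.5,-39,5.6,0,0,1.544,-50.5,-39,5.6,0,0,1.544]' --claw 6.4

```text
time_s: 6.45
position: [0.3185, -0.3884, 0.2858]
tcp_rot: [0.999, 0.042, -0.0, -0.0]
contact_force: [1.8, -0.1, -0.2]
finger_gap: 0.0641
grasp_force: 0.0
```

Run:
```python
from h import *
s=state();print(s["position"],s["joint_pos"].round(2));Ry=Rtilt(5,89.99)
rel(now(),[((.30,-.45,.28),Ry),((.30,-.45,.22),Rtilt(5,55)),(grasp(B-.15*Rtilt(5,20)[:,2]+Z*.06,Rtilt(5,20)),Rtilt(5,20))])
im=camera("scene");cv2.imwrite("pics/s1.png",im[:,:,::-1])
```

```text
[ 0.31850539 -0.38837571  0.28576217] [ 1.11  0.05 -0.33  1.66  0.02  1.43 -0.71]
-2.4, 6.0, 0.6, -0.001, 0.001, -0.004
-2.4, 6.0, 6.6, 0.001, 0.611, -0.004
5.5, -0.4, 13.9, 0.002, 1.222, -0.004
```

View pics/s1.png

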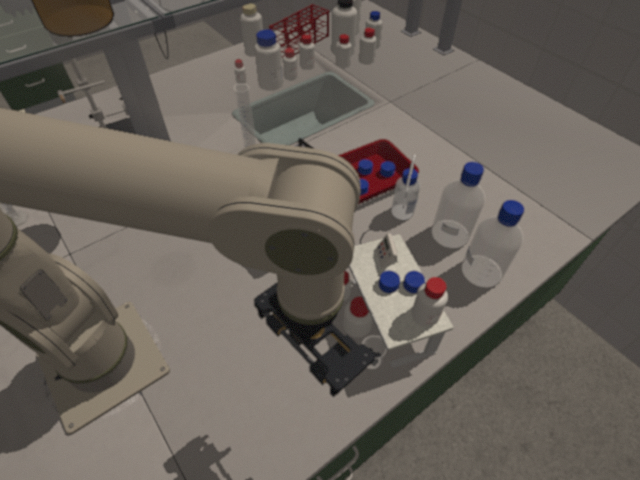

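Emit:
jog_arm --plan '[-2,4,1,0,0.1,0,-2,4,2,0,0.2,0,-2,4,3,0,0.35,0,-2,4,4,0,0.48,0,-2,4,5,0,0.611,0,0,3,6,0,0.73,0,1,2,8,0,0.85,0,3,1,10,0,0.97,0,4,0,12,0,1.1,0,5.5,-0.4,13.9,0,1.222,0,5.5,-0.4,13.9,0,1.222,0,5.5,-0.4,13.9,0,1.222,0]'

```text
time_s: 7.7
position: [0.373, -0.3768, 0.1441]
tcp_rot: [0.824, 0.036, 0.564, -0.029]
contact_force: [-0.7, -0.5, -3.8]
finger_gap: 0.0639
grasp_force: 0.0
```

Run:
```python
from h import *
s=state();print(s["position"],s["joint_pos"].round(2));T=Rtilt(5,20)
rel(now(),[(grasp(B-.15*T[:,2]+Z*.06,T),T)])
```

```text
[ 0.3730463  -0.3768104   0.14405241] [ 2.06  0.44 -0.76  2.21 -1.26  0.96  0.86]
0.3, 0.3, -0.1, -0.006, 0.021, -0.005
```

Run:
```python
from h import *
c=cam("wrist");im=camera("wrist");cv2.imwrite("pics/w2.png",im[:,:,::-1])
print(proj(c,(.496,-.369,.07)),proj(c,(.496,-.369,0)),proj(c,(.527,-.279,.101)))
```

```text
[327.40475772 258.33179664] [327.31590077 312.77875666] [233.88720038 206.72331098]
```

View pics/w2.png

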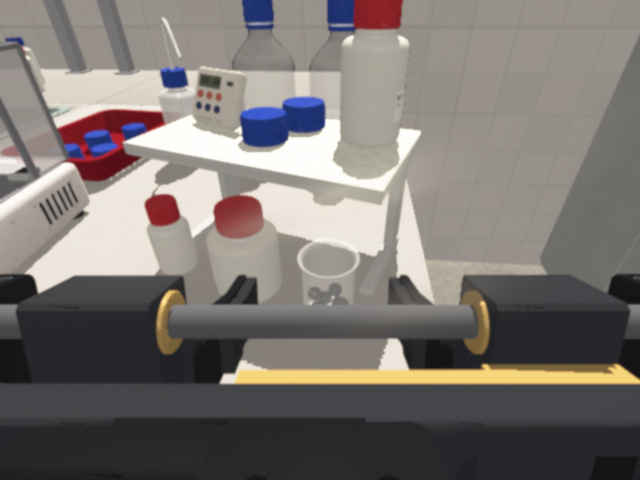

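Run:
```python
from h import *
T=Rtilt(5,22)
rel(now(),[(grasp(B-.11*T[:,2]+Z*.02,T),T),(grasp(B-.07*T[:,2],T),T),(grasp(B,T),T)])
```

```text
-3.0, 0.3, 5.5, -0.002, -0.022, -0.01
-5.0, 0.3, 10.2, -0.002, -0.022, -0.01
-5.1, 0.3, 17.2, -0.002, -0.022, -0.01
```

Emit:
jog_arm --plan '[-1,0.2,2,0,0,0,-2,0.3,4,0,-0.01,0,-3,0.3,5.5,0,-0.02,0,-4,0.3,7.5,0,-0.02,0,-5,0.3,9,0,-0.02,0,-5,0.3,10.2,0,-0.02,0,-5,0.3,10.2,0,-0.02,0,-5,0.3,10.2,0,-0.02,0]'

```text
time_s: 8.55
position: [0.4489, -0.3733, 0.0601]
tcp_rot: [0.831, 0.036, 0.554, -0.028]
contact_force: [-0.3, -0.8, 0.7]
finger_gap: 0.0637
grasp_force: 0.0
```

Run:
```python
from h import *
s=state();print(s["position"],s["joint_pos"].round(2));T=Rtilt(5,22)
rel(now(),[(grasp(B-.07*T[:,2],T),T),(grasp(B,T),T)])
```

```text
[ 0.4489421  -0.37329695  0.06007835] [ 2.02  0.78 -0.92  2.16 -1.26  0.59  0.98]
0.1, -0.0, -0.0, -0.007, 0.01, -0.005
0.2, 0.0, 7.0, -0.007, 0.01, -0.005
```

Emit:
jog_arm --plan '[0.2,0,2,0,0,0,0.2,0,4,0,0,0,0.2,0,5.5,0,0,0,0.2,0,7,0,0,0,0.2,0,7,0,0,0]'

```text
time_s: 9.05
position: [0.5147, -0.3671, 0.0351]
tcp_rot: [0.831, 0.036, 0.555, -0.028]
contact_force: [-1.6, 0.4, -1.1]
finger_gap: 0.0642
grasp_force: 0.0
```

Emit:
jog_arm --plan '[0,0,0,0,0,0,0,0,0,0,0,0,0,0,0,0,0,0,0,0,0,0,0,0,0,0,0,0,0,0]' --claw 4.5 --force 15

```text
time_s: 9.55
position: [0.5138, -0.3683, 0.0354]
tcp_rot: [0.831, 0.036, 0.555, -0.027]
contact_force: [-0.1, -1.1, -0.3]
finger_gap: 0.0489
grasp_force: 15.0
```

Run:
```python
from h import *
s=state();print(s["position"],s["joint_pos"].round(2),s["contact_force"],s["finger_gap"],s["tcp_rot"])
```

```text
[ 0.51381873 -0.36834631  0.03538206] [ 1.97  0.99 -1.04  2.11 -1.26  0.37  1.04] [-0.13868364 -1.14539686 -0.32343952] 0.04888042736629488 [ 0.83095892  0.03556962  0.55452127 -0.02735384]
```

```bash
cat >> h.py <<'E'
GP=np.array([.5138,-.3683,.0354]);GR=R.from_quat([.83096,.03557,.55452,-.02735]).as_matrix()
jar=np.array([.537,.071,.130])
def pour(beta,lip,h=5): # TCP pose with beaker tilted beta deg toward heading h, lower lip at lip
    b0=np.radians(beta);f=np.array([np.cos(np.radians(h)),np.sin(np.radians(h)),0])
    b=np.sin(b0)*f+np.cos(b0)*Z;l=np.cos(b0)*f-np.sin(b0)*Z
    Rt=Rtilt(h,22+beta);return grasp(lip-.029*l-.0275*b,Rt),Rt
E
python3 - <<'E'
from h import *
T=Rtilt(5,22);f=np.array([1,.087,0])
print("A");w=[GP+Z*.02,GP+Z*.03-f*.13,GP+Z*.10-f*.15];rel((GP,GR),[(p,GR) for p in w])
print("B");q=(.33,-.42,.24);rel((w[-1],GR),[((.345,-.4,.2),Rtilt(5,42)),(q,Rtilt(5,62))])
print("C");l0=np.array([.522,.070,.149]);p,r=pour(40,l0+[-.03,0,.10]);print(p);rel((q,Rtilt(5,62)),[((.40,-.2,.26),r),(p,r)])
print("D");rel((p,r),[pour(40,l0),pour(60,l0)])
print("E");rel(pour(60,l0),[pour(x,l0) for x in range(65,111,5)])
E
```

```text
A
1.8, -0.0, -0.8, 0.0, 0.0, 0.0
-2.2, -0.1, -13.2, 0.0, 0.0, 0.0
3.5, -0.1, -17.7, 0.0, 0.0, 0.0
B
5.2, 1.7, -4.4, -0.005, -0.339, -0.004
8.3, 3.5, -7.4, -0.006, -0.688, -0.003
C
[0.46114587 0.06730061 0.22979861]
8.8, -21.3, 2.4, 0.0, 0.0, 0.0
14.8, -47.4, 9.0, 0.0, 0.0, 0.0
D
-2.1, 0.3, 10.2, 0.0, 0.0, 0.0
-1.9, 0.3, 9.0, -0.0, -0.349, -0.0
E
-0.0, 0.0, -0.3, -0.0, -0.087, 0.0
0.0, 0.0, -0.6, -0.0, -0.175, -0.0
0.1, 0.0, -0.9, -0.0, -0.262, 0.0
0.1, 0.0, -1.3, -0.0, -0.349, -0.0
0.2, 0.0, -1.6, -0.0, -0.436, 0.0
0.4, 0.0, -1.9, 0.0, -0.524, -0.0
0.5, 0.0, -2.1, 0.0, -0.611, 0.0
0.7, 0.0, -2.4, 0.0, -0.698, 0.0
0.9, 0.0, -2.6, 0.0, -0.785, 0.0
1.1, 0.0, -2.9, -0.0, -0.873, 0.0
```

Emit:
jog_arm --plan '[0.9,0,-0.4,0,0,0,1.8,0,-0.8,0,0,0,1.6,0,-2,0,0,0,1,0,-4,0,0,0,0,0,-6,0,0,0,-0.7,0,-8.5,0,0,0,-1.4,0,-11,0,0,0,-2.2,-0.1,-13.2,0,0,0,-1,-0.1,-14.5,0,0,0,1,-0.1,-16,0,0,0,3.5,-0.1,-17.7,0,0,0,3.5,-0.1,-17.7,0,0,0]'

```text
time_s: 10.75
position: [0.3636, -0.382, 0.1375]
tcp_rot: [0.831, 0.037, 0.554, -0.026]
contact_force: [0.1, 0.1, -2.8]
finger_gap: 0.049
grasp_force: 15.0
```

Run:
```python
from h import *
s=state();print(s["position"],s["joint_pos"].round(2),s["contact_force"],s["finger_gap"])
q=(.33,-.42,.24);rel(now(),[((.345,-.4,.2),Rtilt(5,42)),(q,Rtilt(5,62))])
```

```text
[ 0.36364358 -0.38199858  0.13750069] [ 2.28  0.55 -1.    2.2  -1.08  0.83  0.75] [ 0.0507886   0.08171094 -2.77276069] 0.04896752620988915
5.0, 1.6, -4.3, -0.004, -0.338, -0.001
8.0, 3.5, -7.4, -0.004, -0.687, -0.0
```

Emit:
jog_arm --plan '[1,0.3,-1,0,-0.07,0,2,0.7,-2,0,-0.14,0,3,1,-3,0,-0.21,0,4,1.3,-3.6,0,-0.28,0,5,1.6,-4.3,0,-0.35,0,5.7,2,-5,0,-0.42,0,6.3,2.4,-5.6,0,-0.49,0,7,2.8,-6.2,0,-0.56,0,7.5,3.2,-7,0,-0.63,0,8,3.5,-7.4,0,-0.687,0,8,3.5,-7.4,0,-0.687,0]'

```text
time_s: 11.85
position: [0.3312, -0.4198, 0.2384]
tcp_rot: [0.969, 0.044, 0.242, -0.013]
contact_force: [1.5, 0.2, -1.3]
finger_gap: 0.0489
grasp_force: 15.0
```

Run:
```python
from h import *
s=state();print(s["position"],s["joint_pos"].round(2),s["contact_force"],s["finger_gap"])
l0=np.array([.522,.070,.149]);p,r=pour(40,l0+[-.03,0,.10]);rel(now(),[((.42,-.2,.26),r),(p,r)])
```

```text
[ 0.33117973 -0.41977769  0.23835342] [ 2.08  0.07 -0.99  1.85 -0.44  1.1  -0.21] [ 1.53613424  0.20010522 -1.30947635] 0.04888643276118549
10.6, -21.1, 3.3, -0.007, -0.001, 0.003
14.9, -47.3, 9.2, -0.007, -0.001, 0.003
```

Emit:
jog_arm --plan '[1.5,-2,0.4,0,0,0,3.5,-6,1,0,0,0,5.5,-10,1.6,0,0,0,7.5,-14,2.3,0,0,0,9.2,-18,3,0,0,0,10.6,-22,3.6,0,0,0,11.4,-26,4.4,0,0,0,12,-30,5.2,0,0,0,12.7,-34,6.1,0,0,0,13.4,-38,7,0,0,0,14,-42,7.8,0,0,0,14.5,-45,8.6,0,0,0]'

```text
time_s: 13.05
position: [0.444, -0.0389, 0.2399]
tcp_rot: [0.97, 0.042, 0.24, -0.014]
contact_force: [0.9, 0.0, -1.9]
finger_gap: 0.0487
grasp_force: 15.0
```

Run:
```python
from h import *
s=state();print(s["position"],s["joint_pos"].round(2),s["contact_force"],s["finger_gap"])
l0=np.array([.522,.070,.149]);p,r=pour(40,l0+[-.03,0,.10]);rel(now(),[(p,r)])
im=camera("top");cv2.imwrite("pics/t2.png",cv2.resize(im[130:370,140:460,::-1],(800,600)))
```

```text
[ 0.44395562 -0.03888961  0.23985169] [ 0.86 -0.49 -0.59  2.22 -0.55  0.93 -0.98] [ 0.93065094  0.00904326 -1.87975831] 0.04871746185766579
1.8, -10.4, 2.2, -0.007, 0.003, -0.003
```

View pics/t2.png

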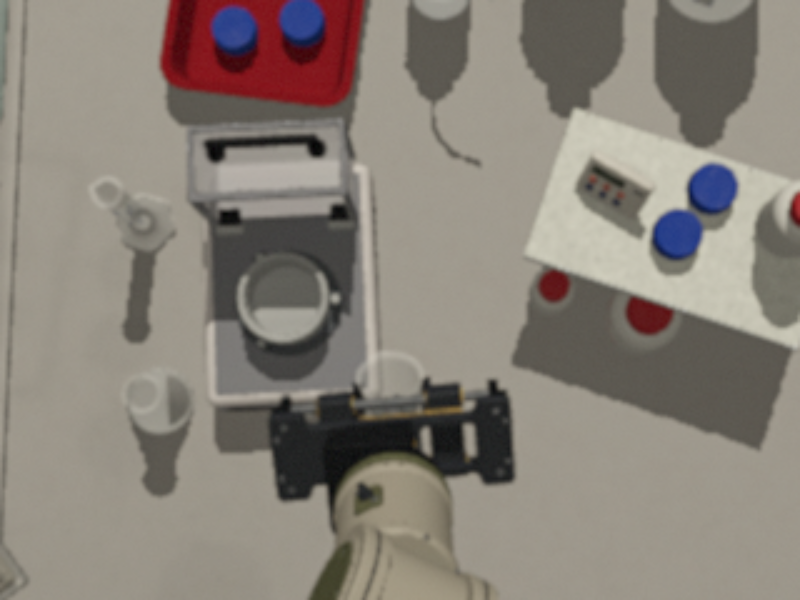

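Run:
```python
from h import *
print(ray(cam("top"),253.6,249.2,.13),ray(cam("top"),140+237*.4,249.2,.13),ray(cam("top"),140+331*.4,249.2,.13))
l0=np.array([.522,.070,.149]);p,r=pour(50,l0+[-.01,0,.06]);print(p);rel(now(),[(p,r),pour(55,l0+[0,0,.01])])
```

```text
[0.53592595 0.06971636 0.13      ] [0.53557898 0.11396032 0.13      ] [0.53627304 0.02545604 0.13      ]
[0.47829302 0.06705102 0.19546856]
1.7, -9.4, 6.0, -0.012, -0.171, 0.007
0.3, -9.2, 10.5, -0.012, -0.258, 0.008
```

Emit:
jog_arm --plan '[0.5,-2,1.5,0,-0.05,0,1,-4,3,0,-0.1,0,1.4,-6,4.5,0,-0.15,0,1.7,-8,6,-0.01,-0.171,0,1.7,-9.4,6,-0.01,-0.171,0,1.7,-9.4,6,-0.01,-0.171,0,1,-9.3,8.5,-0.01,-0.2,0,0.3,-9.2,10.5,-0.01,-0.258,0,0.3,-9.2,10.5,-0.01,-0.258,0,0.3,-9.2,10.5,-0.01,-0.258,0]'

```text
time_s: 14.1
position: [0.4876, 0.0565, 0.1502]
tcp_rot: [0.993, 0.041, 0.113, -0.004]
contact_force: [-0.2, 0.0, -1.1]
finger_gap: 0.0488
grasp_force: 15.0
```

Run:
```python
from h import *
s=state();print(s["position"],s["joint_pos"].round(2),s["contact_force"],s["finger_gap"])
l0=np.array([.522,.070,.149]);rel(now(),[pour(55,l0+[0,0,.01])]+[pour(x,l0) for x in range(60,111,5)])
```

```text
[0.48764538 0.05649196 0.15022585] [ 1.14 -0.07 -1.3   2.04 -0.06  0.89 -1.62] [-0.23301086  0.03450458 -1.05093726] 0.04882033925696453
0.0, -1.0, 0.2, 0.001, -0.001, -0.004
-0.2, -1.0, 0.8, 0.001, -0.088, -0.004
-0.2, -1.0, 0.5, 0.001, -0.175, -0.004
-0.2, -1.0, 0.2, 0.001, -0.262, -0.004
-0.1, -1.0, -0.1, 0.001, -0.35, -0.004
0.0, -1.0, -0.4, 0.001, -0.437, -0.004
0.1, -1.0, -0.7, 0.0, -0.524, -0.004
0.3, -1.0, -1.0, 0.0, -0.612, -0.004
0.5, -1.0, -1.2, 0.0, -0.699, -0.004
0.7, -1.0, -1.5, -0.0, -0.786, -0.004
0.9, -1.0, -1.7, -0.0, -0.873, -0.004
1.1, -1.0, -1.9, -0.0, -0.961, -0.004
```

Emit:
jog_arm --plan '[0,-0.5,0.2,0,0,0,0,-1,0.2,0,0,0,0,-1,0.2,0,0,0,-0.2,-1,0.8,0,-0.044,0,-0.2,-1,0.8,0,-0.088,0,-0.2,-1,0.6,0,-0.13,0,-0.2,-1,0.5,0,-0.175,0,-0.2,-1,0.3,0,-0.22,0,-0.2,-1,0.2,0,-0.262,0,-0.2,-1,0.2,0,-0.262,0]'

```text
time_s: 15.1
position: [0.4866, 0.0675, 0.1485]
tcp_rot: [0.999, 0.043, -0.017, 0.002]
contact_force: [-0.4, 0.2, -1.3]
finger_gap: 0.049
grasp_force: 15.0
```

Run:
```python
from h import *
s=state();print(s["position"],s["joint_pos"].round(2),s["contact_force"],s["finger_gap"])
l0=np.array([.522,.070,.149]);rel(now(),[pour(x,l0) for x in range(70,111,5)])
```

```text
[0.48664473 0.06753917 0.14846288] [ 0.84  0.36 -1.24  1.83  0.35  1.25 -1.98] [-0.37299059  0.17934831 -1.34165593] 0.04895203221715739
-0.1, 0.1, 0.1, 0.003, -0.001, -0.002
-0.1, 0.1, -0.3, 0.003, -0.089, -0.002
-0.1, 0.1, -0.6, 0.003, -0.176, -0.002
-0.0, 0.1, -0.9, 0.003, -0.263, -0.002
0.0, 0.1, -1.2, 0.003, -0.351, -0.002
0.1, 0.1, -1.5, 0.003, -0.438, -0.003
0.3, 0.1, -1.8, 0.003, -0.525, -0.003
0.4, 0.1, -2.1, 0.002, -0.612, -0.003
0.6, 0.1, -2.3, 0.002, -0.7, -0.003
```

Emit:
jog_arm --plan '[-0.1,0,-0.1,0,-0.044,0,-0.1,0,-0.3,0,-0.089,0,-0.1,0,-0.4,0,-0.13,0,-0.1,0,-0.6,0,-0.176,0,-0.1,0,-0.8,0,-0.22,0,0,0,-0.9,0,-0.263,0,0,0,-1.1,0,-0.31,0,0,0,-1.2,0,-0.351,0,0,0,-1.4,0,-0.395,0,0.1,0,-1.5,0,-0.438,0,0.1,0,-1.5,0,-0.438,0]'

```text
time_s: 16.2
position: [0.4878, 0.0676, 0.163]
tcp_rot: [0.972, 0.041, -0.233, 0.011]
contact_force: [0.9, 0.1, -1.6]
finger_gap: 0.0488
grasp_force: 15.0
```

Run:
```python
from h import *
s=state();print(s["position"],s["joint_pos"].round(2),s["contact_force"],s["finger_gap"])
l0=np.array([.522,.070,.149]);rel(now(),[pour(x,l0) for x in range(95,116,5)])
im=camera("top");cv2.imwrite("pics/t3.png",cv2.resize(im[180:330,170:330,::-1],(640,600)))
```

```text
[0.48784056 0.06756446 0.16300613] [ 0.51  0.69 -1.05  1.46  0.39  1.75 -2.06] [ 0.90205157  0.10118578 -1.55113715] 0.04876346968114645
0.1, 0.1, -0.1, 0.001, -0.001, -0.003
0.0, 0.1, -0.4, 0.001, -0.088, -0.003
0.1, 0.1, -0.7, 0.001, -0.175, -0.004
0.1, 0.1, -1.0, 0.001, -0.262, -0.004
0.2, 0.1, -1.3, 0.001, -0.35, -0.004
```

View pics/t3.png

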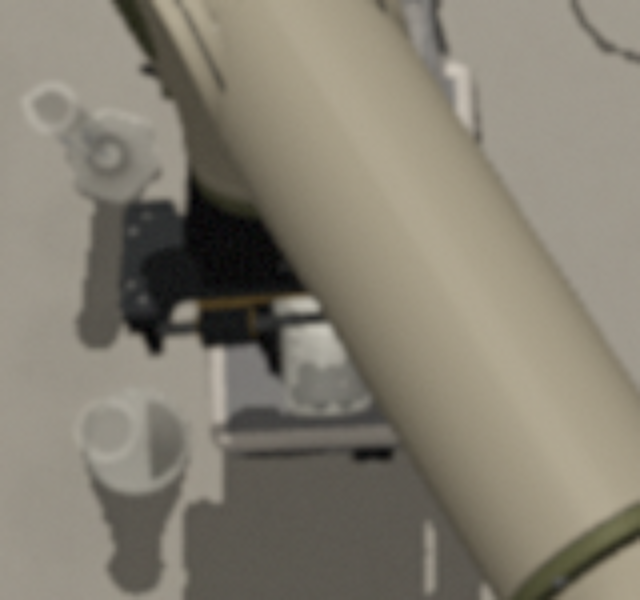

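Emit:
jog_arm --plan '[0,0,-0.2,0,-0.044,0,0,0,-0.4,0,-0.088,0,0,0,-0.5,0,-0.13,0,0.1,0,-0.7,0,-0.175,0,0.1,0,-0.9,0,-0.22,0,0.1,0,-1,0,-0.262,0,0.2,0,-1.2,0,-0.32,0,0.2,0,-1.2,0,-0.32,0,0.2,0,-1.2,0,-0.32,0,0.2,0,-1.2,0,-0.32,0]'

```text
time_s: 17.25
position: [0.4945, 0.0682, 0.1737]
tcp_rot: [0.922, 0.039, -0.384, 0.018]
contact_force: [-0.8, 0.4, -0.2]
finger_gap: 0.0488
grasp_force: 15.0
```

Run:
```python
from h import *
s=state();print(s["position"],s["joint_pos"].round(2),s["contact_force"],s["finger_gap"])
l0=np.array([.522,.070,.149]);rel(now(),[pour(x,l0) for x in range(110,121,5)])
t=camera("wrist");sc=camera("scene")
cv2.imwrite("pics/w4.png",np.hstack([cv2.resize(t[:,:,::-1],(400,300)),cv2.resize(sc[150:300,180:380,::-1],(400,300))]))
```

```text
[0.49454548 0.06820598 0.17370962] [ 0.3   0.86 -0.85  1.2   0.3   2.06 -2.04] [-0.78707124  0.35544344 -0.22464542] 0.04879512341719862
0.1, 0.1, 0.2, 0.001, 0.056, -0.004
0.0, 0.1, -0.1, 0.001, -0.032, -0.004
0.1, 0.1, -0.4, 0.001, -0.119, -0.004
```

View pics/w4.png

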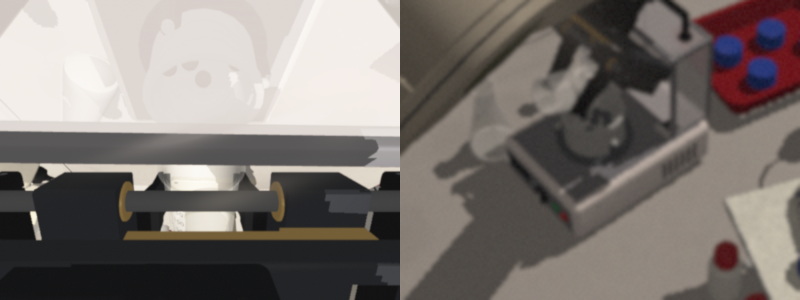

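Emit:
jog_arm --plan '[0,0,0,0,0,0,0,0,0,0,0,0,0,0,0,0,0,0,0,0.4,0,0,0,0,0,-0.2,0,0,0,0,0,0,0,0,0,0]'

```text
time_s: 17.95
position: [0.4944, 0.0691, 0.173]
tcp_rot: [0.922, 0.039, -0.385, 0.018]
contact_force: [-0.1, 0.5, -0.4]
finger_gap: 0.0487
grasp_force: 15.0
```

Run:
```python
from h import *
s=state();print(s["position"],s["contact_force"])
l0=np.array([.522,.070,.149]);a=now();m=pour(80,l0+[-.01,0,.02]);n=pour(50,l0+[-.04,-.02,.08])
rel(a,[pour(95,l0),m]);print();rel(m,[n]);print()
rel(n,[((.44,-.04,.24),pour(45,l0)[1]),((.40,-.25,.25),Rtilt(5,64)),((.33,-.42,.24),Rtilt(5,62))])
```

```text
[0.49443211 0.06914669 0.17296134] [-0.07923476  0.47167214 -0.35419576]
0.3, 0.2, 1.1, 0.002, 0.32, -0.002
-1.4, 0.1, 1.2, 0.002, 0.582, -0.002

-3.7, 1.7, -3.4, -0.0, 0.524, -0.0

-0.7, 8.6, -2.8, 0.0, 0.087, -0.0
-6.0, 29.2, -5.6, 0.0, 0.14, 0.0
-14.3, 45.5, -7.2, 0.0, 0.175, 0.0
```

Emit:
jog_arm --plan '[0.1,0.1,0.4,0,0.1,0,0.2,0.1,0.8,0,0.2,0,0.3,0.1,1.1,0,0.32,0,-0.3,0.1,1.2,0,0.4,0,-0.9,0.1,1.2,0,0.49,0,-1.4,0.1,1.2,0,0.582,0,-1.4,0.1,1.2,0,0.582,0]'

```text
time_s: 18.65
position: [0.4754, 0.0656, 0.1758]
tcp_rot: [0.994, 0.043, -0.102, 0.008]
contact_force: [-0.3, -0.1, -1.0]
finger_gap: 0.0487
grasp_force: 15.0
```

Emit:
jog_arm --plan '[-0.6,0.3,-0.6,0,0.09,0,-1.2,0.6,-1.2,0,0.18,0,-1.9,0.9,-1.8,0,0.26,0,-2.5,1.2,-2.3,0,0.35,0,-3.1,1.5,-2.9,0,0.44,0,-3.7,2.5,-3.4,0,0.524,0,-4,5,-4,0,0.54,0,-4,8,-5,0,0.54,0,-4,11,-6,0,0.54,0,-4,14,-6,0,0.54,0,-4,17,-6,0,0.54,0,-4,17,-6,0,0.54,0]'

```text
time_s: 19.85
position: [0.4642, -0.1089, 0.2417]
tcp_rot: [0.986, 0.04, 0.164, -0.007]
contact_force: [0.3, 0.8, -1.5]
finger_gap: 0.0492
grasp_force: 15.0
```

Run:
```python
from h import *
s=state();print(s["position"],s["joint_pos"].round(2),s["contact_force"])
rel(now(),[((.40,-.25,.25),Rtilt(5,64)),((.33,-.42,.24),Rtilt(5,62)),(GP+Z*.10-np.array([.15,.013,0]),GR)])
t=camera("top");sc=camera("scene")
cv2.imwrite("pics/t5.png",np.hstack([cv2.resize(t[190:290,200:300,::-1],(400,400),interpolation=2),cv2.resize(t[190:340,240:390,::-1],(400,400),interpolation=2)]))
```

```text
[ 0.46416227 -0.10891464  0.24173693] [ 0.97 -0.25 -0.64  2.03 -0.33  1.03 -1.04] [ 0.32764675  0.77108002 -1.51249985]
-6.9, 13.5, -3.2, 0.002, 0.125, -0.005
-15.1, 29.9, -5.0, 0.002, 0.16, -0.005
-15.0, 26.3, 6.1, 0.01, 0.848, -0.001
```

View pics/t5.png

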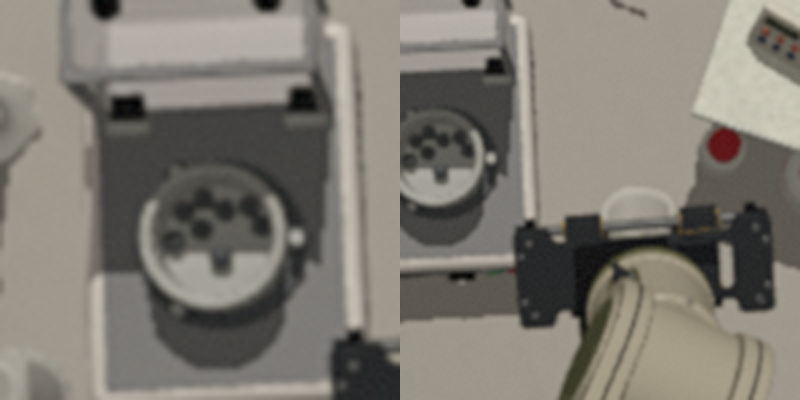

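Emit:
jog_arm --plan '[-1.5,3,-0.8,0,0.03,0,-3.5,7,-1.6,0,0.06,0,-5.2,10,-2.4,0,0.09,0,-6.9,13.5,-3.2,0,0.125,0,-8.5,17,-3.6,0,0.13,0,-10.5,21,-4,0,0.14,0,-12.5,25,-4.5,0,0.15,0,-14,28,-5,0,0.16,0,-15.1,29.9,-5,0,0.16,0,-15.1,29.9,-5,0,0.16,0]'

```text
time_s: 20.95
position: [0.3306, -0.4188, 0.2406]
tcp_rot: [0.969, 0.041, 0.242, -0.009]
contact_force: [-0.2, 0.8, -1.2]
finger_gap: 0.0488
grasp_force: 15.0
```

Run:
```python
from h import *
s=state();print(s["position"],s["joint_pos"].round(2),s["contact_force"])
rel(now(),[((.345,-.4,.2),Rtilt(5,42)),(GP+Z*.10-np.array([.15,.013,0]),GR)])
```

```text
[ 0.33055054 -0.41879954  0.24062015] [ 1.17 -0.01 -0.06  1.9  -0.51  1.11 -0.18] [-0.21294111  0.79652778 -1.22479416]
-0.5, -1.8, 4.3, 0.004, 0.348, -0.002
-1.7, -3.5, 11.0, 0.01, 0.687, 0.002
```

Emit:
jog_arm --plan '[-0.1,-0.4,1,0,0.07,0,-0.2,-0.8,2,0,0.14,0,-0.3,-1.2,3,0,0.21,0,-0.4,-1.6,3.8,0,0.28,0,-0.5,-1.8,4.6,0,0.35,0,-0.8,-2.2,6,0,0.42,0,-1,-2.6,7.2,0,0.49,0,-1.3,-2.9,8.6,0,0.56,0,-1.5,-3.2,10,0.01,0.63,0,-1.7,-3.5,11,0.01,0.687,0,-1.7,-3.5,11,0.01,0.687,0,-1.7,-3.5,11,0.01,0.687,0]'

```text
time_s: 22.15
position: [0.3665, -0.3781, 0.1369]
tcp_rot: [0.83, 0.038, 0.556, -0.028]
contact_force: [-0.1, 0.8, -0.7]
finger_gap: 0.0491
grasp_force: 15.0
```

Run:
```python
from h import *
s=state();print(s["position"],s["joint_pos"].round(2),s["contact_force"])
f=np.array([1,.087,0]);rel(now(),[(p,GR) for p in (GP+Z*.10-f*.15,GP+Z*.03-f*.13,GP+Z*.02,GP+Z*.001)])
```

```text
[ 0.36654241 -0.3781096   0.13694474] [ 2.02  0.43 -0.7   2.21 -1.26  0.97  0.86] [-0.05650806  0.78883324 -0.71872327]
-0.3, 0.3, -0.2, -0.004, -0.005, 0.004
-6.0, 0.3, 4.3, -0.004, -0.005, 0.004
-1.9, 0.5, 16.7, -0.004, -0.005, 0.004
-3.7, 0.5, 17.5, -0.004, -0.005, 0.004
```

Emit:
jog_arm --plan '[-2,0.3,1,0,0,0,-4,0.3,3,0,0,0,-6,0.3,4.3,0,0,0,-5.4,0.3,6,0,0,0,-4.7,0.4,8,0,0,0,-4,0.4,10,0,0,0,-3.4,0.4,12,0,0,0,-2.7,0.5,14.5,0,0,0,-1.9,0.5,16.7,0,0,0,-1.9,0.5,16.7,0,0,0,-1.9,0.5,16.7,0,0,0]'

```text
time_s: 23.25
position: [0.513, -0.3697, 0.0555]
tcp_rot: [0.83, 0.038, 0.555, -0.028]
contact_force: [-0.4, -0.2, -1.0]
finger_gap: 0.0488
grasp_force: 15.0
```

Run:
```python
from h import *
s=state();print(s["position"],s["joint_pos"].round(2),s["contact_force"])
rel(now(),[(p,GR) for p in (GP+Z*.01,GP+Z*.001)])
```

```text
[ 0.51295619 -0.36971284  0.055482  ] [ 1.97  0.93 -1.04  2.11 -1.25  0.41  0.99] [-0.37950727 -0.2192862  -1.02506796]
-0.9, -0.1, 0.5, -0.004, -0.002, 0.004
-1.7, -0.1, 0.8, -0.004, -0.002, 0.004
```

Emit:
jog_arm --plan '[-0.5,0,0.2,0,0,0,-0.9,-0.1,0.4,0,0,0,-1.2,-0.1,0.5,0,0,0,-1.5,-0.1,0.7,0,0,0,-1.8,-0.1,0.8,0,0,0,-1.8,-0.1,0.8,0,0,0]'

```text
time_s: 23.85
position: [0.5126, -0.3699, 0.0354]
tcp_rot: [0.83, 0.038, 0.555, -0.027]
contact_force: [1.5, -0.5, 1.9]
finger_gap: 0.0495
grasp_force: 15.0
```

Emit:
jog_arm --plan '[0,0,0,0,0,0,0,0,0,0,0,0,0,0,0,0,0,0,0,0,0,0,0,0,0,0,0,0,0,0]' --claw 6.4

```text
time_s: 24.35
position: [0.5123, -0.3697, 0.035]
tcp_rot: [0.831, 0.038, 0.555, -0.027]
contact_force: [-0.3, 1.2, 0.1]
finger_gap: 0.0636
grasp_force: 0.0
```

Emit:
jog_arm --plan '[0,0,-1,0,0,0,0,0,-2.5,0,0,0,0,0,-4.5,0,0,0,0,0,-6.5,0,0,0,0,0,-9,0,0,0,1,0,-12,0,0,0,3,0,-15,0,0,0,4.5,0,-17,0,0,0,4.5,0,-17,0,0,0]'

```text
time_s: 25.25
position: [0.3713, -0.3846, 0.143]
tcp_rot: [0.832, 0.038, 0.554, -0.025]
contact_force: [-0.4, 0.5, 0.1]
finger_gap: 0.0641
grasp_force: 0.0
```

Run:
```python
from h import *
s=state();print(s["position"],s["joint_pos"].round(2),s["contact_force"])
c=cam("wrist");t=camera("wrist");np.save("w.npy",t)
# local check: beaker silhouette via edges vs predicted outline (expected rim/foot centres)
print(proj(c,(.496,-.369,.07)),proj(c,(.496,-.369,0)))
g=cv2.Canny(cv2.cvtColor(t,cv2.COLOR_RGB2GRAY),40,100)
u,v=proj(c,(.496,-.369,.035)).astype(int)
for dv in(-8,-4,0,4): print(v+dv,[int(x) for x in np.where(g[v+dv,u-60:u+60])[0]+u-60])
rel(now(),[((.345,-.4,.2),Rtilt(5,42)),((.33,-.42,.26),Rtilt(5,89.9))])
```

```text
[ 0.37127988 -0.38463805  0.14301091] [ 2.27  0.54 -1.01  2.19 -1.09  0.83  0.74] [-0.41015961  0.54271237  0.07152024]
[318.12867069 251.64836769] [318.62896058 305.40729513]
272 [313, 314, 315, 316, 317, 318, 319, 320, 321, 322, 323, 324, 325, 326, 327, 328]
276 []
280 []
284 []
4.3, 1.4, -4.8, -0.003, -0.337, 0.001
9.2, 3.2, -8.7, -0.003, -1.173, 0.003
```

Emit:
jog_arm --plan '[1,0.3,-1,0,-0.1,0,2,0.6,-2,0,-0.2,0,4,1.4,-4.5,0,-0.33,0,5,1.7,-5.2,0,-0.45,0,6,2,-6,0,-0.57,0,7,2.3,-6.7,0,-0.69,0,8,2.6,-7.3,0,-0.81,0,8.6,3,-8,0,-0.93,0,9.2,3.2,-8.7,0,-1.05,0,9.2,3.2,-8.7,0,-1.173,0,9.2,3.2,-8.7,0,-1.173,0]'

```text
time_s: 26.4
position: [0.3354, -0.4166, 0.2589]
tcp_rot: [0.999, 0.051, 0.002, -0.003]
contact_force: [0.1, 0.4, -0.3]
finger_gap: 0.0641
grasp_force: 0.0
```

Run:
```python
from h import *
s=state();print(s["position"],s["joint_pos"].round(2),s["contact_force"])
rel(now(),[((.40,-.15,.33),Rtilt(45,89.9)),((.659,.0775,.34),Rdown)])
```

```text
[ 0.33542765 -0.41655543  0.25894584] [ 1.7   0.25 -1.03  1.6   0.21  1.41 -0.82] [ 0.08445577  0.38473218 -0.33055526]
9.2, -25.9, -6.9, -0.003, -0.003, -0.683
37.3, -45.9, -7.7, -0.001, -0.007, -1.529
```

Emit:
jog_arm --plan '[2,-5,-3,0,0,-0.13,4,-10,-5,0,0,-0.26,6,-16,-6.9,0,0,-0.4,8,-21,-6.9,0,0,-0.55,9.2,-26,-6.9,0,0,-0.69,14,-30,-7,0,0,-0.83,19,-33,-7.2,0,0,-0.97,24,-36,-7.4,0,0,-1.11,29,-40,-7.6,0,0,-1.25,34,-43.5,-7.7,0,0,-1.4,37.3,-45.9,-7.7,0,0,-1.529,37.3,-45.9,-7.7,0,0,-1.529]' --claw 3

```text
time_s: 27.6
position: [0.5752, -0.0044, 0.3403]
tcp_rot: [0.705, 0.709, 0.004, -0.001]
contact_force: [-0.3, -1.4, 1.3]
finger_gap: 0.0304
grasp_force: 0.0
```

Run:
```python
from h import *
s=state();print(s["position"],s["joint_pos"].round(2),s["contact_force"])
rel(now(),[((.659,.0775,.335),Rdown),((.659,.0775,.2365),Rdown)])
a0=1.57;print();rel((handle(a0),Rdown),[(handle(a),Rdown) for a in np.linspace(a0,-.0,23)[1:]])
```

```text
[ 0.57517576 -0.00437453  0.34033887] [ 0.88  0.47 -1.33  1.35  0.45  1.65 -0.38] [-0.31214789 -1.41345778  1.32203387]
8.1, 8.4, 0.6, 0.004, -0.006, -0.055
8.1, 8.4, 10.5, 0.004, -0.006, -0.055

-0.0, -1.3, -0.3, 0.0, 0.0, 0.0
-0.0, -2.6, -0.5, 0.0, 0.0, 0.0
-0.0, -3.9, -0.5, 0.0, 0.0, 0.0
-0.0, -5.2, -0.5, 0.0, 0.0, 0.0
-0.0, -6.5, -0.4, 0.0, 0.0, 0.0
-0.0, -7.8, -0.3, 0.0, 0.0, 0.0
-0.0, -9.1, 0.0, 0.0, 0.0, 0.0
-0.0, -10.3, 0.4, 0.0, 0.0, 0.0
-0.0, -11.6, 0.9, 0.0, 0.0, 0.0
-0.0, -12.7, 1.4, 0.0, 0.0, 0.0
-0.0, -13.9, 2.0, 0.0, 0.0, 0.0
-0.0, -15.0, 2.7, 0.0, 0.0, 0.0
-0.0, -16.0, 3.5, 0.0, 0.0, 0.0
-0.0, -17.0, 4.4, 0.0, 0.0, 0.0
-0.0, -18.0, 5.3, 0.0, 0.0, 0.0
-0.0, -18.8, 6.3, 0.0, 0.0, 0.0
-0.0, -19.6, 7.4, 0.0, 0.0, 0.0
-0.0, -20.3, 8.5, 0.0, 0.0, 0.0
-0.0, -20.9, 9.6, 0.0, 0.0, 0.0
-0.0, -21.5, 10.8, 0.0, 0.0, 0.0
-0.0, -21.9, 12.0, 0.0, 0.0, 0.0
-0.0, -22.3, 13.3, 0.0, 0.0, 0.0
```

Emit:
jog_arm --plan '[4,4,0.3,0,0,-0.03,8,8.4,0.6,0,0,-0.055,8,8.4,0.6,0,0,-0.055,8,8.4,0.6,0,0,-0.055,8,8.4,0.6,0,0,-0.055]'

```text
time_s: 28.1
position: [0.6579, 0.076, 0.3359]
tcp_rot: [0.686, 0.728, 0.004, -0.0]
contact_force: [-0.9, -0.0, -0.2]
finger_gap: 0.0299
grasp_force: 0.0
```

Run:
```python
from h import *
s=state();print(s["position"],s["joint_pos"].round(2),s["contact_force"])
rel(now(),[((.659,.0775,.335),Rdown),((.659,.0775,.2365),Rdown)])
t=camera("wrist");c=cam("wrist")
# dark bar location near predicted handle
g=t.max(2);P=np.array([.659,.0775,.2555])
for k in(-.03,0,.03):
    u,v=proj(c,P+my*k).astype(int);print(u,v,[int(x) for x in np.where(g[v,u-60:u+60]<50)[0]+u-60])
```

```text
[0.65786975 0.07599288 0.33585161] [ 0.5   0.64 -1.21  1.11  0.6   1.73 -0.46] [-0.9121807  -0.03099699 -0.17351184]
0.1, 0.1, 0.1, 0.005, -0.006, -0.001
0.1, 0.1, 9.9, 0.005, -0.006, -0.001
323 288 [270, 271, 272, 273, 274, 275, 276, 277, 278, 279, 280, 281, 282, 283, 284, 285, 286, 287, 288, 289, 314, 315, 316, 317, 318, 319, 320, 321, 322, 323, 324, 325, 327, 328, 329, 330, 356, 357, 358, 359, 360, 361, 362, 363, 364, 365, 366, 367, 368, 369, 370, 371, 372, 373, 374]
323 248 [319, 320, 321, 322]
323 206 []
```

Emit:
jog_arm --plan '[0,0.1,3,0,0,0,0,0.1,5,0,0,0,0,0.1,7,0,0,0,0,0.1,8.5,0,0,0,0,0.1,9.9,0,0,0,0,0.1,9.9,0,0,0]'

```text
time_s: 28.75
position: [0.6591, 0.075, 0.2364]
tcp_rot: [0.687, 0.727, 0.003, 0.0]
contact_force: [-0.0, -0.1, -0.8]
finger_gap: 0.0301
grasp_force: 0.0
```

Emit:
jog_arm --plan '[0,0,0,0,0,0,0,0,0,0,0,0,0,0,0,0,0,0,0,0,0,0,0,0]' --claw 0.6 --force 8

```text
time_s: 29.15
position: [0.6598, 0.0766, 0.2386]
tcp_rot: [0.687, 0.727, 0.004, 0.001]
contact_force: [-1.3, 0.4, 2.9]
finger_gap: 0.0097
grasp_force: 8.0
```

Gripped; close along the arc.

Emit:
jog_arm --plan '[0,-1.3,-0.3,0,0,0,0,-2.6,-0.5,0,0,0,0,-3.9,-0.5,0,0,0,0,-5.2,-0.5,0,0,0,0,-6.5,-0.4,0,0,0,0,-7.8,-0.3,0,0,0,0,-9.1,0,0,0,0,0,-10.3,0.4,0,0,0,0,-11.6,0.9,0,0,0,0,-12.7,1.4,0,0,0,0,-13.9,2,0,0,0]'

```text
time_s: 30.25
position: [0.5214, 0.0687, 0.2181]
tcp_rot: [0.687, 0.727, 0.004, 0.002]
contact_force: [0.8, -0.4, 2.9]
finger_gap: 0.0096
grasp_force: 8.0
```

Emit:
jog_arm --plan '[0,-1.1,0.7,0,0,0,0,-2.1,1.5,0,0,0,0,-3.1,2.4,0,0,0,0,-4.1,3.3,0,0,0,0,-4.9,4.3,0,0,0,0,-5.7,5.4,0,0,0,0,-6.4,6.5,0,0,0,0,-7,7.6,0,0,0,0,-7.6,8.8,0,0,0,0,-8,10,0,0,0,0,-8.3,11.1,0,0,0,0,-8.3,11.1,0,0,0]'

```text
time_s: 31.45
position: [0.436, 0.0639, 0.1039]
tcp_rot: [0.686, 0.727, 0.001, -0.001]
contact_force: [-8.8, -2.3, 0.2]
finger_gap: 0.0096
grasp_force: 8.0
```

Run:
```python
from h import *
s=state();print(s["position"],s["contact_force"],s["finger_gap"]);p=s["position"]+Z*.019-hinge;x=p@mx;print(np.hypot(x,p[2]),np.pi-np.arctan2(p[2],x)-np.arctan2(45,178))
```

```text
[0.43601817 0.06390122 0.10394271] [-8.82654228 -2.28919943  0.23858552] 0.009569611304178924
0.18434348174281256 0.015476823891046654
```

Emit:
jog_arm --plan '[0,-0.2,0.2,0,0,0,0,-0.2,0.4,0,0,0,0,-0.2,0.5,0,0,0,0,-0.2,0.5,0,0,0]'

```text
time_s: 31.85
position: [0.435, 0.0638, 0.1]
tcp_rot: [0.687, 0.727, 0.002, -0.0]
contact_force: [-8.9, -1.9, 0.5]
finger_gap: 0.0095
grasp_force: 8.0
```

Emit:
jog_arm --plan '[0,-0.1,0.2,0,0,0,0,-0.1,0.3,0,0,0,0,-0.1,0.4,0,0,0,0,-0.1,0.4,0,0,0]' --force 15

```text
time_s: 32.25
position: [0.435, 0.0642, 0.0971]
tcp_rot: [0.687, 0.727, 0.002, 0.0]
contact_force: [-11.2, -2.7, 15.3]
finger_gap: 0.0091
grasp_force: 13.7
```

Run:
```python
from h import *
print(state()["position"],state()["contact_force"])
t=camera("top");a=cv2.imread("pics/top0.png")[:,:,::-1]
np.save("tc.npy",t)
```

```text
[0.43498348 0.06417173 0.09710417] [-11.19051609  -2.7465115   15.34115209]
```

Emit:
jog_arm --plan '[0,0,0,0,0,0,0,0,0,0,0,0,0,0,0,0,0,0,0,0,-2,0,0,0,0,0,-5,0,0,0,0,0,-9,0,0,0,-1,0,-13.3,0,0,0,-1.2,-0.2,-13.3,0,0,0,-1.2,-0.2,-13.3,0,0,0,-1.2,-0.2,-13.3,0,0,0]' --claw 3

```text
time_s: 33.3
position: [0.4336, 0.0514, 0.229]
tcp_rot: [0.687, 0.727, 0.003, 0.001]
contact_force: [-0.2, 0.8, -0.0]
finger_gap: 0.0301
grasp_force: 0.0
```

Run:
```python
from h import *
s=state();print(s["position"],s["tcp_rot"]);c=cam("wrist");t=camera("wrist")
def bar(im):
    m=(im[165:270,300:372].max(2)<60);return [int(np.mean(np.where(r)[0]))+300 for r in m[20:90:15]],m.sum()
print(bar(np.load("w1.npy")),bar(t));
for z in(.11,.12,.13): print(z,ray(c,bar(t)[0][2],215,z))
# items check: red caps in top view before/after
t2=camera("top");a=cv2.imread("pics/top0.png")[:,:,::-1]
for im in(a,t2):
    h=cv2.cvtColor(np.ascontiguousarray(im),cv2.COLOR_RGB2HSV);m=cv2.inRange(h,(0,140,60),(8,255,255))|cv2.inRange(h,(172,140,60),(180,255,255))
    m[:,:340]=0;n,_,st,ce=cv2.connectedComponentsWithStats(m);print([(ce[i].round(1).tolist(),int(st[i,4])) for i in range(1,n) if st[i,4]>20])
p=np.abs(a[245:290,410:455].astype(int)-t2[245:290,410:455]).max(2)>40;print(p.sum(),np.argwhere(p).mean(0)+[245,410])
```

```text
[0.43362775 0.05144939 0.22897533] [0.68680286 0.72683592 0.00328931 0.00074694]
  return _methods._mean(a, axis=axis, dtype=dtype,
  ret = ret.dtype.type(ret / rcount)
Traceback (most recent call last):
ValueError: cannot convert float NaN to integer
```

Run:
```python
from h import *
c=cam("wrist");t=camera("wrist");w=np.load("w1.npy")
for n,(r0,r1,c0,c1) in {"barL":(150,190,315,345),"barR":(255,292,312,345),"hoodFL":(120,150,370,400),"millFL":(110,140,325,350),"millRL":(110,140,585,615),"cyl":(40,80,500,550)}.items():
    r=cv2.matchTemplate(t,w[r0:r1,c0:c1],cv2.TM_CCOEFF_NORMED);_,v,_,(x,y)=cv2.minMaxLoc(r);print(n,round(v,2),x-c0,y-r0)
t2=camera("top");a=cv2.imread("pics/top0.png")[:,:,::-1]
for im in(a,t2):
    h=cv2.cvtColor(np.ascontiguousarray(im),cv2.COLOR_RGB2HSV);m=cv2.inRange(h,(0,140,60),(8,255,255))|cv2.inRange(h,(172,140,60),(180,255,255))
    m[:,:340]=0;n,_,st,ce=cv2.connectedComponentsWithStats(m);print([(ce[i].round(1).tolist(),int(st[i,4])) for i in range(1,n) if st[i,4]>20])
```

```text
barL 0.97 -2 1
barR 0.98 -2 0
hoodFL 0.99 -5 1
millFL 0.99 -1 2
millRL 0.98 -3 1
cyl 0.99 -2 1
[([465.2, 212.7], 239), ([361.1, 243.8], 101), ([398.7, 256.0], 176)]
[([465.2, 212.8], 239), ([361.2, 243.8], 100), ([398.6, 256.0], 175)]
```

```bash
python3 -c "
from rig import *
print(job_done())"
```

```text
the job is handed in; nothing more can be done
None
```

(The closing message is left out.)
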